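# Offer a used thermostat bulb to the return chute

### The arm

A 7-joint arm with a two-finger parallel gripper is mounted at the origin on the work surface. World frame = base frame: x ahead of the robot, y to its left, z up, the work surface at z = 0. Lengths are in m, angles in rad, forces in N, time in s.
With the tool pointing down it reaches from about 0.35 to 0.9 m from the base axis. Payload 8.1 kg.
Tool frame: the origin (TCP) lies on the centre line of the jaws, within the pads' length; the fingertips stand 17 mm ahead of it and the grasp point (between the pads) lies 2 mm behind it; z points along the fingers, y is the direction in which the jaws open and shut (so a half turn about z gives the same grasp; the last joint's range is limited). The gripper opens to 92 mm and grips with 3 to 60 N. Pads are 19 mm wide; open, the fingers measure 130 mm over their backs; the gripper's body (75 mm by 190 mm) begins 47 mm behind the grasp point.
Start: joints at [1.093, 0.434, 0.025, 1.573, -0.012, 1.134, -0.075], TCP at [0.229, -0.582, 0.244] pointing down, gripper open.
Joint ranges: [-2.62, 2.62], [-0.44, 2.09], [-1.27, 1.32], [0.08, 2.57], [-1.32, 4.46], [0.12, 2], [-2.74, 2.74]. Speed limits (rad/s): [2.22, 2.22, 3.01, 3.01, 3.14, 3.14, 3.14].

### API

Orientations are given as a rotation vector (axis times angle).
In Python, from cell import arm, imaging, job gives the robot as it stands.
- The arm moves only by the tool jog_arm, never from a script. Its argument "moves" is a list of rows, each an object with "fingers": the closure, from -1 (fully open) to 1 (shut); "xyz": the shift along the tool's x, y, z in cm, a list of three; "angular": the turn, a rotation vector about the tool's x, y, z in rad, a list of three. In form: [{"fingers": fingers, "xyz": [dx, dy, dz], "angular": [ax, ay, az]}, ...]. A call has 1 to 12 rows; each row is the pose to reach, as a shift and turn from the pose commanded when the call began, along the tool's axes at that moment; what a row does not reach only later rows make up. A row lasts 1/8 s, in which the tool goes at most 62.5 mm and 10.7 degrees, less where a joint would pass 70% of its speed; a pose out of reach is approached as far as the arm can. A call with a gripper value outside its range is refused whole. The fingers move at their own pace and stop on an object; "grip_force" is the grip in N (left out, the last holds). Time passes only in rows, so rows that repeat a pose let the fingers close. It gives the time, the measured TCP pose, the force and the opening at its end, in the units of the state.
- arm.observe(): the state, without advancing time (a new reading comes with each control period).
- imaging.get_image(name): name is "scene" or "top" or "wrist"; returns the picture (400x640x3 uint8, red, green, blue); there is no depth.
- imaging.camera_params(name): a dict with "fx", "fy", "cx", "cy" (pixels), "rvec" (rotation vector, rad) and "tvec" (3), from world to camera coordinates, as OpenCV has them; the wrist camera has in their place "hand_eye" (4x4, takes a point from camera to tool coordinates, whose origin is the TCP and whose axes are the flange's). Camera axes: x right, y down, z forward; pixel columns grow to the right and rows downward; lengths in m; the calibration is good to about 2 mm. A picture is of the moment at which its call begins: read the wrist's pose just before it. camera_params takes no time and is no camera call.
- job.sign_off(): hands the job in, once; it reports no verdict.
The state is a dict: "clock": time; "joints": joint angles; "dq": joint speeds; "joint_efforts": joint torques, N m; "position": TCP position; "ee_rot": TCP orientation; "force": force on the tool from outside, world axes, zero at the start; "ft_torque": the same for the moment, N m; "width": opening from 0.0 (shut) to 1.0 (fully open).
Only numpy, scipy, OpenCV 4.12 (cv2) and the standard library are available. Lean on these libraries where they do the work, as an engineer would, in place of code of your own. Each camera call takes 0.05 s, during which the arm holds its last target. There are 200 camera calls.

### The job

A used thermostat bulb stands nose down in the parts rack: draw it up out of its hole, turn it level with its slim nose pointing down the chute, and hold it about a hand's breadth (10 cm) above the middle of the chute's flat landing, lengthwise along the chute, with the middle of its thick body centred over the landing. The program finishes while the gripper still holds it there, still and clear of the chute, so that the clerk can check it before it goes down. Leave all the other parts where they are.

Things in the scene. Friction and masses are not known exactly. Their poses are not given: they have to be found in the camera images.
- bulb: Brass thermostat bulb, round, 165 mm long, 0.3 kg. Origin at the nose tip, z from nose to neck (up in the rack). From the nose: probe 16 mm in diameter for 52 mm, body 24 mm in diameter from 60 to 125 mm, collar 36 mm in diameter to 137 mm, neck 18 mm in diameter to 165 mm; the only part in the rack with a thick body and a collar. Its lower 45 mm stand in one of the three holes (varies).
- bulb_nose (a point): Tip of the bulb's nose (same point as the bulb's origin).
- bulb_mid (a point): Point on the bulb's axis in the thick body, 95 mm from the nose tip, also its centre of mass; axes as the bulb's.
- rack: Grey block with three upright holes, fixed to the counter, 70 mm (x) by 250 mm (y) by 60 mm high; origin under its centre, z up. Holes in a row along its y axis at -90, 0 and +90 mm, 19 mm wide, 45 mm deep from the top.
- chute: Fixed sheet-metal chute, 160 mm wide. Origin on the counter under the middle of its upper edge; x level, pointing down the chute to the bin (away from the robot), z up. First a level landing 120 mm long, its floor 140 mm above the counter, then a 22 degree slope down over the counter's far edge. The 3 mm sides rise 27 mm above the landing's floor.
- chute_landing (a point): Middle of the landing's floor, 140 mm above the counter; axes as the chute's (x down the chute, y across, z up).
- tappet: Black iron tappet standing in the rack, 16 mm stem with a flat mushroom head 38 mm in diameter, 108 mm long; origin at its foot. Leave alone.
- pin: Plain straight brass pin standing in the rack, 16 mm in diameter, 125 mm long; origin at its foot. Leave alone.
- cup: Bronze bearing cup standing mouth up on the counter, 68 mm in diameter, 45 mm high; origin under its centre. Leave alone.
- washers: Stack of copper crush washers, 44 mm in diameter, 22 mm high; origin under its centre. Leave alone.
- grease_can: Grey closed can, 70 mm in diameter, 100 mm high; origin under its centre. Leave alone.
- wrench: Steel wrench lying on the counter, 180 mm long. Leave alone.
- tray: Black open tray, 140 by 200 by 35 mm; origin under its centre. Leave alone.
- flange: Steel pipe flange, 70 mm in diameter with a 36 mm hub, 30 mm high; origin under its centre. Leave alone.
Not all that is in view belongs to the job. Of the things shaped like the bulb, the brass one is meant.

How it is judged:
By the outcome, as a careful person would: the job done as asked, in the order asked, and still so for the second after the job is handed in, while the arm keeps its last pose, push and grip.
It also fails if it takes over 32 s, if anything falls off the work surface, if the arm or the gripper's body presses on something with over 40 N, if the wrist force passes 120 N, or if a joint passes its speed limit or range.

## Working session

There is one attempt and no reset: what is moved stays moved. The work goes in short steps, Python scripts to look and compute and a tool call to move; the robot and the scene stay as the last step left them, time stands still between calls to the robot, and variables do not carry over. Pictures are saved under pics/ and viewed, about 8 in all and at most 12, crops included, and the job is handed in when it is done.

Besides the shell and the picture viewer there is one more tool, called after ">>>" by a JSON object that holds its "fn" and its "kwargs", one argument or row to a line. jog_arm: Moves the arm, as the interface text tells. Its arguments: {"type":"object","properties":{"moves":{"type":"array"},"grip_force":{"type":"number"}},"required":["moves"]}

```bash
ls; mkdir -p pics
cat > h.py <<'E'
import numpy as np, cv2
from scipy.spatial.transform import Rotation as R
from cell import arm, imaging, job
def cam(n):
    p=imaging.camera_params(n)
    K=np.array([[p['fx'],0,p['cx']],[0,p['fy'],p['cy']],[0,0,1]])
    if 'hand_eye' in p:
        s=arm.observe(); T=np.eye(4); T[:3,:3]=R.from_rotvec(s['ee_rot']).as_matrix(); T[:3,3]=s['position']
        M=np.linalg.inv(T@np.array(p['hand_eye'])); return K,M[:3,:3],M[:3,3]
    return K,R.from_rotvec(p['rvec']).as_matrix(),np.array(p['tvec'])
def ray(c,uv):
    K,Rm,t=c; o=-Rm.T@t; d=Rm.T@np.linalg.inv(K)@np.array([uv[0],uv[1],1.]); return o,d/np.linalg.norm(d)
def plane(c,uv,z):
    o,d=ray(c,uv); return o+d*(z-o[2])/d[2]
def two(r1,r2):
    A=np.array([r1[1],-r2[1]]).T; s=np.linalg.lstsq(A,r2[0]-r1[0],rcond=None)[0]
    a=r1[0]+s[0]*r1[1]; b=r2[0]+s[1]*r2[1]; return (a+b)/2,np.linalg.norm(a-b)
def proj(c,X):
    K,Rm,t=c; q=K@(Rm@np.array(X)+t); return q[:2]/q[2]
E
python3 - <<'E'
from h import *
for n in('scene','top'):
    cv2.imwrite(f'pics/{n}0.png',imaging.get_image(n)[...,::-1])
    c=cam(n); print(n,(-c[1].T@c[2]).round(3),c[0][0,0])
s=arm.observe(); print(s)
E
```

```text
pics
scene [1.146 0.662 0.757] 397.74267404502416
top [0.209 0.027 1.854] 502.3641129226468
{'clock': 0.1, 'joints': array([ 1.09337278,  0.43514459,  0.02496868,  1.57398083, -0.0116086 ,
        1.13397241, -0.07510451]), 'dq': array([ 8.81609289e-04, -5.34100905e-04, -5.46262077e-04, -1.95723913e-03,
        7.46477980e-05,  2.73554047e-04,  4.93689095e-05]), 'joint_efforts': array([ 3.52203468e-03, -6.69130898e+01,  9.88485552e-01, -3.15149260e+01,
       -6.05432200e-02,  3.75015568e-02,  8.62741899e-05]), 'position': array([ 0.22862593, -0.58123906,  0.24303855]), 'ee_rot': array([-3.08531658e+00, -5.84974419e-01,  5.73251632e-04]), 'force': array([ 0.44403196,  0.25799233, -0.24313759]), 'ft_torque': array([0.01636807, 0.00026379, 0.03360763]), 'width': 1.0035513603488857}
```

View pics/scene0.png

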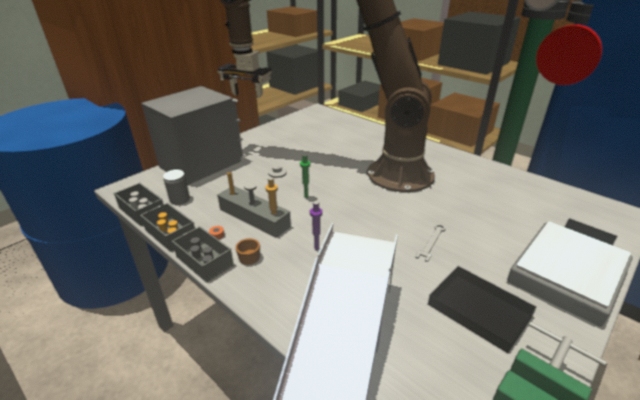

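View pics/top0.png

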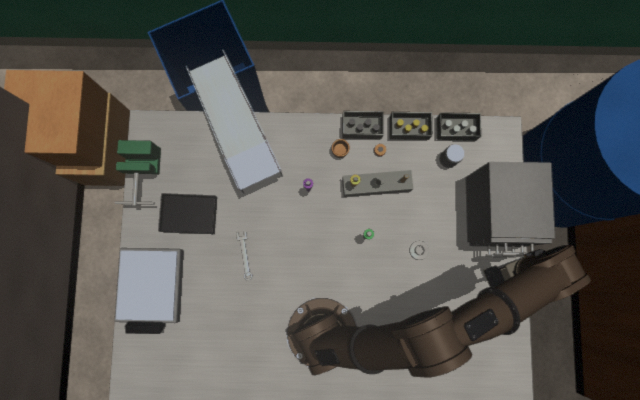

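Candidates as scene / top pixels:
- Brass bulb in the rack, (272,197) / (355,180). This is my choice.
- Green bulb, (306,175) / (369,234).
- Purple bulb, (316,226) / (308,184).
- Brass pin, (232,183) / (404,178).
- Tappet, (252,193) / (377,183).

The chute landing is near top (250,170). Next is one close crop to confirm the choice.

Run:
```python
from h import *
a=cv2.imread('pics/scene0.png')[140:260,200:420]; b=cv2.imread('pics/top0.png')[130:210,200:420]
a=cv2.resize(a,None,fx=3.5,fy=3.5,interpolation=2)[:330]; b=cv2.resize(b,None,fx=3.5,fy=3.5,interpolation=2)[:270]
cv2.imwrite('pics/c1.png',np.vstack([a,b]))
```

```text
(no output)
```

View pics/c1.png

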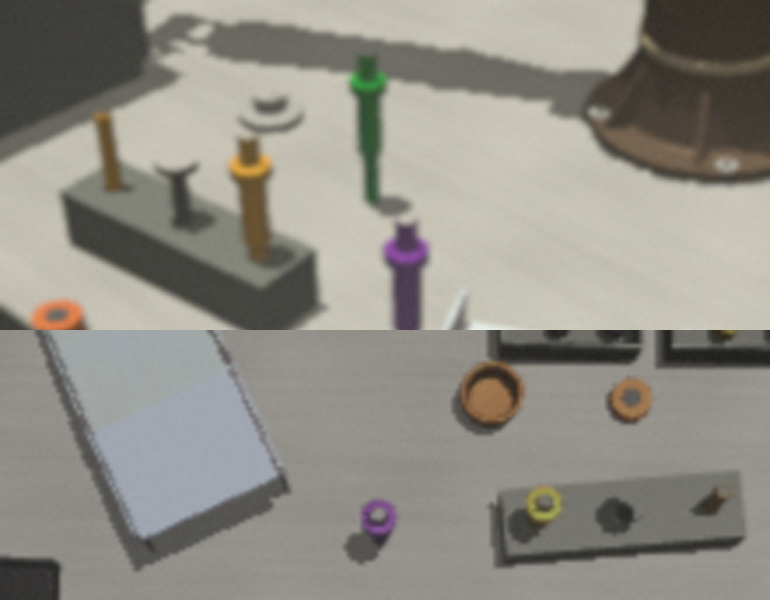

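The crop confirms the brass bulb, with its neck and collar, in the rack hole nearest the chute. Its neck top is at top px (355.7,179.4). The landing corners are at top px (242,189), (281,171.4), (227,158.6) and (265,141).

Run:
```python
from h import *
t=cam('top'); s=cam('scene')
P=lambda uv,z:plane(t,uv,z).round(4)
print('neck',P((355.7,179.4),.18)); 
im=cv2.cvtColor(cv2.imread('pics/top0.png'),cv2.COLOR_BGR2HSV)
m=cv2.inRange(im,(20,100,80),(35,255,255)); m[:160]=0;m[:,380:]=0
ys,xs=np.nonzero(m); print('yellow',xs.mean(),ys.mean(),xs.min(),xs.max(),ys.min(),ys.max(),P((xs.mean(),ys.mean()),.152))
print('two',two(ray(t,(355.3,179.7)),ray(s,(271.5,187))))
r=np.array([P(((200+x/3.5),130+(y-330)/3.5),.06) for x,y in((500,490),(740,472),(746,540),(505,560))]);print('rack',r,r.mean(0))
c=[P(p,.14) for p in((242,189.1),(280.9,171.4),(265.1,140.9),(227.1,158.6))]
for p in c: print(p)
c=np.array(c); print('mid',c.mean(0), 'w',np.linalg.norm(c[0]-c[1]),np.linalg.norm(c[2]-c[3]),'l',np.linalg.norm(c[0]-c[3]),np.linalg.norm(c[1]-c[2]))
d=c[2]+c[3]-c[0]-c[1]; print('yaw',np.degrees(np.arctan2(d[1],d[0])))
for o,w in((.5,0),): print(proj(s,c.mean(0)))
# tool axes
q=arm.observe(); M=R.from_rotvec(q['ee_rot']).as_matrix(); print(M.round(3))
p=imaging.camera_params('wrist'); print(p)
```

```text
neck [ 0.5282 -0.1033  0.18  ]
yellow 350.64406779661016 179.38983050847457 103 359 165 184 [ 0.5332 -0.0881  0.152 ]
two (array([ 0.53254676, -0.10411072,  0.15065709]), np.float64(0.0003337366206199917))
rack [[ 0.5638 -0.0659  0.06  ]
 [ 0.5872 -0.3153  0.06  ]
 [ 0.5155 -0.3207  0.06  ]
 [ 0.4903 -0.0718  0.06  ]] [ 0.5392   -0.193425  0.06    ]
[0.4949 0.2868 0.14  ]
[0.5596 0.1539 0.14  ]
[0.6677 0.2123 0.14  ]
[0.6019 0.343  0.14  ]
mid [0.581025 0.249    0.14    ] w 0.14781238107817626 0.14632884199637475 l 0.12086124275382908 0.1228664722371404
yaw 28.047595569880098
[357.4098106  253.10125892]
[[ 0.931  0.366 -0.001]
 [ 0.366 -0.931  0.001]
 [-0.    -0.001 -1.   ]]
{'fx': 312.0099507516509, 'fy': 312.0099507516509, 'cx': 318.4036679658116, 'cy': 196.90765816165597, 'hand_eye': array([[ 2.75517968e-04, -9.68164088e-01, -2.50316245e-01,
         6.67242505e-02],
       [ 9.99999652e-01,  6.97629091e-05,  8.30852704e-04,
        -7.51885716e-04],
       [-7.86938961e-04, -2.50316387e-01,  9.68163771e-01,
        -1.40074066e-01],
       [ 0.00000000e+00,  0.00000000e+00,  0.00000000e+00,
         1.00000000e+00]])}
```

```bash
cat >> h.py <<'E'
def tool(az,tilt,roll=0):
    # tool z tilted 'tilt' from down toward azimuth az; roll=0: x outward-up; roll=pi: x inward-down
    o=np.array([np.cos(az),np.sin(az),0]);u=np.array([0,0,1.])
    z=np.sin(tilt)*o-np.cos(tilt)*u; x=np.cos(tilt)*o+np.sin(tilt)*u
    return np.array([x,np.cross(z,x),z]).T@R.from_euler('z',roll).as_matrix()
def jog(p,M):
    s=arm.observe(); C=R.from_rotvec(s['ee_rot']).as_matrix()
    rv=R.from_matrix(C.T@M).as_rotvec(); d=C.T@(np.array(p)-s['position'])
    print('xyz cm',(d*100).round(2),'rot',rv.round(3),'rows',np.linalg.norm(d)/.0625,np.degrees(np.linalg.norm(rv))/10.7)
E
python3 - <<'E'
from h import *
t=cam('top')
for n,p in(('green',(369,234)),('purple',(308.3,183.5))): print(n,plane(t,p,.16).round(3))
B=np.array([.5305,-.104,.112])
for a in(-11,-14):
    M=tool(np.radians(a),np.pi/4); g=B-.15*M[:,2]+M[:,2]*.002; print(a,g.round(3)); jog(g,M)
jog([.35,-.25,.33],tool(np.radians(-30),np.radians(30)))
E
```

```text
green [ 0.345 -0.151  0.16 ]
purple [0.515 0.057 0.16 ]
-11 [ 0.428 -0.084  0.217]
xyz cm [ 36.73 -38.98   2.69] rot [-0.224  0.764  0.537] rows 8.580093887986687 5.141815387435609
-14 [ 0.429 -0.079  0.217]
xyz cm [ 37.04 -39.43   2.69] rot [-0.244  0.76   0.586] rows 8.666505612925533 5.303455079545156
xyz cm [ 23.42 -26.39  -8.66] rot [-0.236  0.488  0.877] rows 5.81338088765041 5.521275634869803
```

Run:
```python
from h import *
B=np.array([.5305,-.104,.112])
M=tool(np.radians(-12),np.pi/4); g=B-.2*M[:,2]; print(g); jog(g,M)
```

```text
[ 0.39216904 -0.07459685  0.25342136]
xyz cm [ 33.76 -41.16  -0.99] rot [-0.23   0.763  0.553] rows 8.519763069296875 5.194663164986019
```

>>> {"fn": "jog_arm", "kwargs": {
  "moves": [
    {"fingers": -0.2, "xyz": [12, -14, -4], "angular": [-0.05, 0.2, 0.15]},
    {"fingers": -0.2, "xyz": [12, -14, -4], "angular": [-0.08, 0.25, 0.18]},
    {"fingers": -0.2, "xyz": [33.8, -41.2, -2], "angular": [-0.23, 0.763, 0.553]},
    {"fingers": -0.2, "xyz": [33.8, -41.2, -1], "angular": [-0.23, 0.763, 0.553]},
    {"fingers": -0.2, "xyz": [33.8, -41.2, -1], "angular": [-0.23, 0.763, 0.553]},
    {"fingers": -0.2, "xyz": [33.8, -41.2, -1], "angular": [-0.23, 0.763, 0.553]},
    {"fingers": -0.2, "xyz": [33.8, -41.2, -1], "angular": [-0.23, 0.763, 0.553]},
    {"fingers": -0.2, "xyz": [33.8, -41.2, -1], "angular": [-0.23, 0.763, 0.553]},
    {"fingers": -0.2, "xyz": [33.8, -41.2, -1], "angular": [-0.23, 0.763, 0.553]},
    {"fingers": -0.2, "xyz": [33.8, -41.2, -1], "angular": [-0.23, 0.763, 0.553]},
    {"fingers": -0.2, "xyz": [33.8, -41.2, -1], "angular": [-0.23, 0.763, 0.553]}
  ],
  "grip_force": 50
}}

```text
clock: 1.48
position: [0.395, -0.0789, 0.2659]
ee_rot: [2.821, -0.294, 1.151]
force: [0.1, -1.0, 1.1]
width: 0.601
```

Run:
```python
from h import *
s=arm.observe(); print(s['clock'],s['joints'].round(3),s['position'],s['width'])
B=np.array([.5305,-.104,.112])
M=tool(np.radians(-12),np.pi/4); jog(B-.2*M[:,2],M)
c=cam('wrist'); I=imaging.get_image('wrist'); cv2.imwrite('pics/w1.png',I[...,::-1])
for z in(.06,.075,.112,.14,.152,.18): print(z,proj(c,[.5305,-.104,z]).round(1))
```

```text
1.475 [ 0.848 -0.306 -0.683  2.568 -1.318  0.124 -0.403] [ 0.39497018 -0.07894796  0.26587247] 0.6008760230207132
xyz cm [-1.13 -0.37  0.63] rot [0.001 0.01  0.002] rows 0.2157383997145714 0.055138155802812186
0.06 [315.5 206.3]
0.075 [315.4 200.6]
0.112 [315.2 184.7]
0.14 [315.1 170.6]
0.152 [315.  163.9]
0.18 [314.8 146.4]
```

View pics/w1.png

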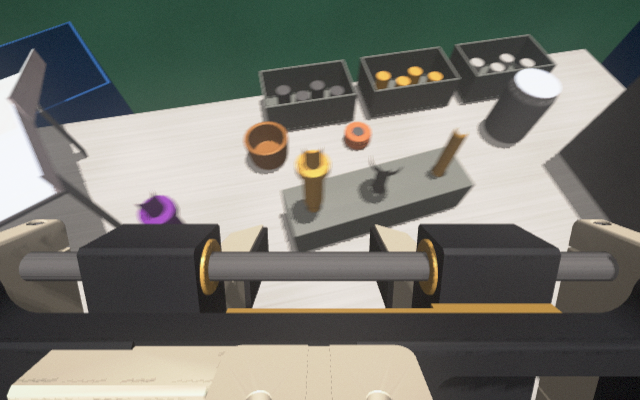

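The wrist view shows the brass bulb's axis at column 313–314, neck top at row 150 and foot at row 208. The prediction was column 315 and rows 146–206, so they agree to about 2 mm. The gap between the jaws lines up with it.

Run:
```python
from h import *
B=np.array([.5305,-.103,.112])
M=tool(np.radians(-12),np.pi/4)
for d in(.08,-.002): jog(B-d*M[:,2],M)
```

```text
xyz cm [-0.76  0.77 12.56] rot [-0.011  0.014  0.019] rows 2.0165398306278437 0.1380821259395061
xyz cm [-0.64  0.86 20.76] rot [-0.011  0.014  0.019] rows 3.325361681024794 0.1380821259395061
```

>>> {"fn": "jog_arm", "kwargs": {
  "moves": [
    {"fingers": -0.2, "xyz": [-0.8, 0.7, 6], "angular": [-0.01, 0.014, 0.02]},
    {"fingers": -0.2, "xyz": [-0.8, 0.7, 12], "angular": [-0.01, 0.014, 0.02]},
    {"fingers": -0.2, "xyz": [-0.8, 0.7, 12.5], "angular": [-0.01, 0.014, 0.02]},
    {"fingers": -0.2, "xyz": [-0.8, 0.7, 12.5], "angular": [-0.01, 0.014, 0.02]}
  ]
}}

```text
clock: 2.02
position: [0.3925, -0.0985, 0.2534]
ee_rot: [2.845, -0.33, 1.113]
force: [0.9, -0.2, -0.8]
width: 0.598
```

Run:
```python
from h import *
B=np.array([.5305,-.103,.112])
M=tool(np.radians(-12),np.pi/4)
s=arm.observe(); print(s['clock'],s['joints'].round(3),s['position'].round(4),s['width'])
for d in(.08,-.002): jog(B-d*M[:,2],M)
```

```text
2.025 [ 0.82  -0.252 -0.612  2.569 -1.318  0.118 -0.364] [ 0.3925 -0.0985  0.2534] 0.5981316420186089
xyz cm [ 0.03 -2.44 11.62] rot [ 0.001  0.041 -0.021] rows 1.899020006567664 0.2474306268521317
xyz cm [ 0.37 -2.45 19.81] rot [ 0.001  0.041 -0.021] rows 3.194115104550479 0.2474306268521317
```

```bash
cat > kin.py <<'E'
from h import *
import itertools
D=[([1.09337278,.43514459,.02496868,1.57398083,-.0116086,1.13397241,-.07510451],[.22862593,-.58123906,.24303855],[-3.08531658,-.584974419,.000573]),
([.848,-.306,-.683,2.568,-1.318,.124,-.403],[.39497,-.07895,.26587],[2.821,-.294,1.151]),
([.82,-.252,-.612,2.569,-1.318,.118,-.364],[.3925,-.0985,.2534],[2.845,-.33,1.113])]
e=lambda a,v:R.from_euler(a,v)
def frames(q,sg,c1,c7):
    A=e('z',sg[0]*q[0]+c1)*e('y',q[1]); B=A*e('z',sg[1]*q[2])*e('y',q[3]); C=B*e('z',sg[2]*q[4])*e('y',q[5])*e('z',sg[3]*q[6]+c7)
    return A,B,C
E
python3 - <<'E'
from kin import *
from scipy.optimize import least_squares
res=[]
for sg in itertools.product((1,-1),repeat=4):
  for i1 in range(4):
   for i7 in range(4):
    f=lambda c:np.concatenate([(R.from_rotvec(r).inv()*frames(q,sg,*c)[2]).as_rotvec() for q,p,r in D])
    o=least_squares(f,[i1*1.571,i7*1.571]); res.append((o.cost,sg,o.x.round(3)))
res.sort(key=lambda t:t[0]); 
for r in res[:4]: print(r)
c,sg,x=res[0]
A=[];b=[]
for q,p,r in D:
    F=frames(q,sg,*x); Rz=e('z',sg[0]*q[0]+x[0]).as_matrix()
    A.append(np.column_stack([[0,0,1],F[0].as_matrix()[:,2],F[1].as_matrix()[:,2],F[2].as_matrix()[:,2]])); b.append(p)
s=np.linalg.lstsq(np.vstack(A),np.hstack(b),rcond=None); print(s[0], np.vstack(A)@s[0]-np.hstack(b))
E
```

```text
(np.float64(6.749102868615413e-07), (-1, -1, -1, -1), array([6.283, 1.571]))
(np.float64(6.749102868615544e-07), (-1, -1, -1, -1), array([6.283, 1.571]))
(np.float64(6.749102868616779e-07), (-1, -1, -1, -1), array([0.   , 1.571]))
(np.float64(6.749102868617913e-07), (-1, -1, -1, -1), array([6.283, 1.571]))
[0.31464831 0.45625046 0.46372357 0.25998114] [ 0.04207973  0.03254654  0.028605    0.01196868  0.02121953 -0.01435377
  0.00990237  0.02666352 -0.01425124]
```

```bash
cat >> kin.py <<'E'
from scipy.optimize import least_squares
SG=(-1,)*4
def blocks(q):
    F=frames(q,SG,0,np.pi/2); Rz=e('z',-q[0]).as_matrix(); G=(F[0]*e('z',-q[2])).as_matrix(); H=(F[1]*e('z',-q[4])).as_matrix()
    return np.column_stack([[0,0,1],Rz[:,:2],F[0].as_matrix()[:,2],G[:,:2],F[1].as_matrix()[:,2],H[:,:2],(H@e('y',q[5]).as_matrix())]),F[2].as_matrix()
def fit():
    A=np.vstack([blocks(q)[0] for q,_,_ in D]); b=np.hstack([p for _,p,_ in D])
    w=np.array([.001,1,1,.001,1,1,.001,1,1,1,1,.001])*.03; x0=np.array([.31,0,0,.456,0,0,.46,0,0,0,0,.26])
    s=np.linalg.lstsq(np.vstack([A,np.diag(w)]),np.hstack([b,w*x0]),rcond=None)[0]
    print('par',s.round(3),'res',(A@s-b).round(4)); return s
LO=np.array([-2.62,-.44,-1.27,.08,-1.32,.12,-2.74])+.03; HI=np.array([2.62,2.09,1.32,2.57,4.46,2,2.74])-.03
def ik(par,p,M,q0):
    def f(q):
        B,C=blocks(q); return np.concatenate([(B@par-p)*10,R.from_matrix(C.T@M).as_rotvec(),.005*(q-q0)])
    o=least_squares(f,np.clip(q0,LO+.01,HI-.01),bounds=(LO,HI)); return o.x.round(3),np.linalg.norm(o.fun[:3])/10,np.linalg.norm(o.fun[3:6])
E
python3 - <<'E'
from kin import *
par=fit()
for n,p,az in(('grasp',[.532,-.103,.11],-12),('back8',[.477,-.09,.168],-12),('lift',[.532,-.103,.25],-12)):
  M=tool(np.radians(az),np.pi/4)
  for q0 in([.2,.4,0,2,0,.3,-1.57],[.8,.2,-.6,2.2,-1.2,.3,-.4],[.2,.4,0,2,3.1,.3,1.57]): print(n,ik(par,p,M,np.array(q0)))
M=tool(np.radians(28),np.pi/4,np.pi)
for q0 in([-.4,.4,0,2,0,.3,1.57],[-.4,.4,0,2,3.1,.3,-1.57]): print('end',ik(par,[.582,.25,.24],M,np.array(q0)))
# neck grasp, tool horizontal at end
d=np.array([np.cos(.489),np.sin(.489),0])
for roll in(0,np.pi/2,-np.pi/2,np.pi):
  for q0 in([-.4,.6,0,2,3.1,1.5,0],[-.4,.4,0,2,1.57,1.5,0]):print('neckend',roll,ik(par,np.array([.581,.249,.24])-.056*d,tool(.489,np.pi/2,roll),np.array(q0)))
E
```

```text
par [ 0.249  0.006 -0.019  0.593 -0.001 -0.017  0.4   -0.013 -0.009 -0.
 -0.009  0.387] res [ 0.     -0.     -0.      0.0001 -0.0001  0.     -0.0001  0.0001 -0.    ]
grasp (array([-0.422,  0.362,  0.608,  2.336, -1.29 ,  0.15 , -0.426]), np.float64(0.005936302560168891), np.float64(0.3265689696024401))
grasp (array([-0.421,  0.362,  0.607,  2.336, -1.29 ,  0.15 , -0.425]), np.float64(0.005935618828879294), np.float64(0.32657028072469724))
grasp (array([-0.258,  0.405,  0.517,  2.54 ,  3.508,  0.48 ,  1.128]), np.float64(0.0025718367267464643), np.float64(0.10014022538338499))
back8 (array([ 0.528,  0.128, -0.507,  2.455,  1.036,  0.15 , -2.71 ]), np.float64(0.005907788739206934), np.float64(0.2873774141459414))
back8 (array([-0.937,  0.21 ,  1.138,  2.458, -1.29 ,  0.15 , -0.399]), np.float64(0.005036503854426679), np.float64(0.23947615178790532))
back8 (array([-0.742,  0.185,  0.982,  2.54 ,  3.843,  0.213,  0.805]), np.float64(0.003303958130744989), np.float64(0.13025127269399153))
lift (array([ 0.709,  0.058, -0.672,  2.364,  1.04 ,  0.15 , -2.71 ]), np.float64(0.00235184939447042
[... 1132 characters left out ...]
p.float64(0.011707473663142533), np.float64(0.42813944884934824))
neckend -1.5707963267948966 (array([-0.519,  0.868,  1.13 ,  2.54 ,  4.399,  1.97 ,  2.71 ]), np.float64(0.014823149007373287), np.float64(0.5124292362691579))
neckend -1.5707963267948966 (array([ 0.849,  1.463, -1.24 ,  2.54 ,  3.739,  0.874, -2.006]), np.float64(0.011708104342276445), np.float64(0.4281375955116056))
neckend 3.141592653589793 (array([ 0.849,  1.461, -1.238,  2.54 ,  3.741,  0.875, -0.438]), np.float64(0.01170709679557155), np.float64(0.4281403466349505))
neckend 3.141592653589793 (array([ 0.849,  1.462, -1.239,  2.54 ,  3.74 ,  0.874, -0.437]), np.float64(0.011707746908879565), np.float64(0.4281385598445109))
```

Run:
```python
from h import *
jog([.55,-.10,.36],tool(np.radians(-11),0))
```

```text
xyz cm [18.5  -3.53  2.62] rot [-0.001 -0.744 -0.037] rows 3.042583775055023 3.991356832626006
```

>>> {"fn": "jog_arm", "kwargs": {
  "moves": [
    {"fingers": -0.2, "xyz": [10, -2, -6], "angular": [0, -0.3, -0.02]},
    {"fingers": -0.2, "xyz": [18.5, -3.5, 0], "angular": [0, -0.74, -0.04]},
    {"fingers": -0.2, "xyz": [18.5, -3.5, 2.6], "angular": [0, -0.74, -0.04]},
    {"fingers": -0.2, "xyz": [18.5, -3.5, 2.6], "angular": [0, -0.74, -0.04]},
    {"fingers": -0.2, "xyz": [18.5, -3.5, 2.6], "angular": [0, -0.74, -0.04]}
  ]
}}

```text
clock: 2.65
position: [0.4974, -0.0486, 0.318]
ee_rot: [-2.991, 0.157, -0.552]
force: [0.2, 2.0, -1.1]
width: 0.603
```

```bash
cat >> kin.py <<'E'
import json,os
for l in (open('d.jsonl') if os.path.exists('d.jsonl') else []): D.append(json.loads(l))
def rec():
    s=arm.observe(); r=[s['joints'].tolist(),s['position'].tolist(),s['ee_rot'].tolist()]; D.append(r); open('d.jsonl','a').write(json.dumps(r)+'\n'); print(s['clock'],s['joints'].round(3),s['position'].round(4))
E
python3 - <<'E'
from kin import *
rec(); fit()
jog([.62,-.12,.34],tool(np.radians(169),np.radians(40),np.pi))
E
```

```text
2.65 [ 1.211  0.086 -1.173  1.972 -0.022  0.771 -1.609] [ 0.4974 -0.0486  0.318 ]
par [ 0.266 -0.001 -0.036  0.569 -0.003 -0.018  0.426 -0.003 -0.     0.001
 -0.     0.362] res [ 0.      0.     -0.      0.     -0.      0.0001 -0.      0.0001 -0.0001
  0.     -0.      0.    ]
xyz cm [13.01  5.8   1.83] rot [-0.097 -1.05   0.131] rows 2.2972127879269 5.689077461985424
```

>>> {"fn": "jog_arm", "kwargs": {
  "moves": [
    {"fingers": -0.2, "xyz": [13, 5.8, 1.8], "angular": [-0.1, -1.05, 0.13]},
    {"fingers": -0.2, "xyz": [13, 5.8, 1.8], "angular": [-0.1, -1.05, 0.13]},
    {"fingers": -0.2, "xyz": [13, 5.8, 1.8], "angular": [-0.1, -1.05, 0.13]},
    {"fingers": -0.2, "xyz": [13, 5.8, 1.8], "angular": [-0.1, -1.05, 0.13]},
    {"fingers": -0.2, "xyz": [13, 5.8, 1.8], "angular": [-0.1, -1.05, 0.13]},
    {"fingers": -0.2, "xyz": [13, 5.8, 1.8], "angular": [-0.1, -1.05, 0.13]},
    {"fingers": -0.2, "xyz": [13, 5.8, 1.8], "angular": [-0.1, -1.05, 0.13]}
  ]
}}

```text
clock: 3.52
position: [0.6071, -0.1131, 0.3139]
ee_rot: [-2.944, 0.252, 0.852]
force: [0.4, 1.4, -1.9]
width: 0.603
```

Run:
```python
from kin import *
rec(); par=fit()
q=arm.observe()['joints']
jog([.62,-.12,.34],tool(np.radians(169),np.radians(40),np.pi))
G=np.array([.5305,-.103,.112])
for al in(50,55,60,65):
  for az in(169,185,200):
    M=tool(np.radians(az),np.radians(al),np.pi)
    for back in(.1,-.002): print('g',al,az,ik(par,G-back*M[:,2],M,q))
  M=tool(np.radians(28),np.radians(90-al))
  print('end',ik(par,np.array([.581,.249,.24])+.002*M[:,2],M,q))
```

```text
3.525 [ 0.261  0.777 -0.323  0.948  0.105  1.998 -1.763] [ 0.6071 -0.1131  0.3139]
par [ 0.271 -0.    -0.036  0.558  0.    -0.017  0.427 -0.001 -0.     0.
 -0.     0.353] res [ 0.      0.0001  0.      0.0001 -0.0002  0.0001 -0.      0.0002 -0.0001
 -0.      0.      0.      0.     -0.0001 -0.    ]
xyz cm [-0.23  0.4  -2.96] rot [-0.005 -0.133  0.024] rows 0.4789167706652466 0.7252446687868896
g 50 169 (array([ 0.079,  0.979,  0.125,  0.974, -0.113,  1.97 , -1.573]), np.float64(0.0022849125433194346), np.float64(0.09654299582687648))
g 50 169 (array([ 0.275,  0.992, -0.305,  1.204,  0.101,  1.84 , -1.795]), np.float64(2.689551648124737e-07), np.float64(5.6052709085217616e-06))
g 50 185 (array([-0.145,  1.008,  0.398,  0.997, -0.105,  1.97 , -1.259]), np.float64(0.0015124647287532134), np.float64(0.06381591580713998))
g 50 185 (array([ 0.203,  0.987, -0.342,  1.227,  0.264,  1.853, -1.657]), np.float64(2.523216716741669e-07), np.float64(7.288059701075181e-06))
g 50 200 (array([-0.147,  0.989,  0.158,  1.018,  0.144,  1.97 , -1.225]), np.float64(5.331772459893879e-06), np.float64(0.00022
[... 2646 characters left out ...]
8, -0.104,  1.97 , -1.187]), np.float64(0.00702912705768481), np.float64(0.2989439589267165))
g 65 185 (array([-0.195,  1.125,  0.47 ,  1.155, -0.094,  1.97 , -1.187]), np.float64(0.0016415380588976347), np.float64(0.06582249718165924))
g 65 200 (array([-0.418,  1.177,  0.758,  0.998, -0.089,  1.97 , -0.89 ]), np.float64(0.004336783452988652), np.float64(0.18378884236819457))
g 65 200 (array([-0.136,  1.094,  0.137,  1.168,  0.213,  1.97 , -1.257]), np.float64(3.267802594491135e-06), np.float64(0.00013650437476021818))
end (array([ 1.000e-03,  3.140e-01, -6.090e-01,  1.920e+00,  3.910e-01,
        5.520e-01, -1.919e+00]), np.float64(1.5381077938210144e-06), np.float64(8.941748178184165e-05))
```

Run:
```python
from kin import *
par=fit(); q=arm.observe()['joints']
G=np.array([.5305,-.103,.112]); az=np.radians(190)
M=tool(az,np.radians(53),np.pi)
for b,t in((.12,40),(.1,42),(.08,45),(.05,48),(.05,53),(-.002,53)):
    Mt=tool(az,np.radians(t),np.pi); r=ik(par,G-b*M[:,2],Mt,q); q=r[0]; print(b,t,r); jog(G-b*M[:,2],Mt)
```

```text
par [ 0.271 -0.    -0.036  0.558  0.    -0.017  0.427 -0.001 -0.     0.
 -0.     0.353] res [ 0.      0.0001  0.      0.0001 -0.0002  0.0001 -0.      0.0002 -0.0001
 -0.      0.      0.      0.     -0.0001 -0.    ]
0.12 40 (array([ 0.134,  0.956, -0.342,  0.976,  0.301,  1.95 , -1.559]), np.float64(1.3627406671108018e-07), np.float64(7.063413536805517e-06))
xyz cm [ 8.05 -2.71 10.31] rot [-0.222 -0.135 -0.272] rows 2.137253406997435 2.0143752816785705
0.1 42 (array([ 0.14 ,  0.959, -0.341,  1.02 ,  0.3  ,  1.939, -1.567]), np.float64(5.378425065934997e-08), np.float64(1.3238847898321062e-06))
xyz cm [ 7.42 -2.14 12.12] rot [-0.226 -0.17  -0.269] rows 2.299602023370128 2.088760896592051
0.08 45 (array([ 0.141,  0.975, -0.336,  1.049,  0.301,  1.947, -1.572]), np.float64(1.89268470251138e-08), np.float64(2.1655112816256736e-07))
xyz cm [ 6.79 -1.57 13.93] rot [-0.233 -0.222 -0.263] rows 2.492646546555254 2.2249514418612875
0.05 48 (array([ 0.149,  0.986, -0.333,  1.11 ,  0.302,  1.93 , -1.583]), np.float64(6.772124225464093e-08), np.float64(1.5708227963101178e-06))
xyz cm [ 5.85 -0.71 16.65] rot [-0.241 -0.273 -0.257] rows 2.8257676507990896 2.386103764224713
0.05 53 (array([-0.012,  1.018,  0.011,  1.068,  0.139,  1.97 , -1.407]), np.float64(3.264641195327991e-06), np.float64(0.00013535445610186804))
xyz cm [ 5.85 -0.71 16.65] rot [-0.252 -0.36  -0.247] rows 2.8257676507990896 2.697724467851248
-0.002 53 (array([ 1.000e-03,  9.850e-01,  2.000e-03,  1.231e+00,  1.450e-01,
        1.841e+00, -1.424e+00]), np.float64(2.3107659363291025e-07), np.float64(7.006232557275172e-06))
xyz cm [ 4.22  0.77 21.36] rot [-0.252 -0.36  -0.247] rows 3.485319483309071 2.697724467851248
```

>>> {"fn": "jog_arm", "kwargs": {
  "moves": [
    {"fingers": -0.5, "xyz": [6, -2, 5], "angular": [-0.15, -0.05, -0.2]},
    {"fingers": -0.5, "xyz": [8, -2.7, 10], "angular": [-0.22, -0.13, -0.27]},
    {"fingers": -0.5, "xyz": [7.4, -2.1, 12.1], "angular": [-0.226, -0.17, -0.27]},
    {"fingers": -0.5, "xyz": [7.4, -2.1, 12.1], "angular": [-0.226, -0.17, -0.27]},
    {"fingers": -0.5, "xyz": [7.4, -2.1, 12.1], "angular": [-0.226, -0.17, -0.27]}
  ]
}}

```text
clock: 4.15
position: [0.6105, -0.0916, 0.1773]
ee_rot: [2.869, 0.246, -1.087]
force: [0.5, -0.9, 0.4]
width: 0.75
```

Run:
```python
from kin import *
rec(); par=fit(); q=arm.observe()['joints']
c=cam('wrist'); I=imaging.get_image('wrist'); cv2.imwrite('pics/w2.png',I[...,::-1])
for z in(.06,.112,.152,.18): print(z,proj(c,[.5305,-.103,z]).round(1))
G=np.array([.5305,-.103,.112]); az=np.radians(190)
M=tool(az,np.radians(53),np.pi)
for b,t in((.1,42),(.05,48),(.05,53),(-.002,53)):
    Mt=tool(az,np.radians(t),np.pi); r=ik(par,G-b*M[:,2],Mt,q); q=r[0]; print(b,t,r); jog(G-b*M[:,2],Mt)
```

```text
4.15 [ 0.147  0.954 -0.351  1.016  0.307  1.942 -1.57 ] [ 0.6105 -0.0916  0.1773]
par [ 0.272 -0.    -0.036  0.558 -0.    -0.016  0.428 -0.    -0.    -0.
 -0.     0.353] res [ 0.      0.      0.      0.0001 -0.0002  0.0001 -0.0001  0.0002 -0.0001
  0.      0.      0.     -0.     -0.     -0.      0.      0.     -0.    ]
0.06 [315.9 172.8]
0.112 [315.8 222.6]
0.152 [315.8 269.3]
0.18 [315.7 307.8]
0.1 42 (array([ 0.144,  0.961, -0.352,  1.019,  0.306,  1.941, -1.571]), np.float64(3.081889204566735e-09), np.float64(5.553729839702441e-08))
xyz cm [ 0.29 -0.28  0.5 ] rot [ 0.    -0.01  -0.004] rows 0.10246548104143566 0.055716886527971986
0.05 48 (array([ 0.153,  0.988, -0.343,  1.108,  0.307,  1.933, -1.588]), np.float64(8.530223161001739e-08), np.float64(1.6846565239745746e-06))
xyz cm [-0.71 -0.27  5.4 ] rot [ 0.    -0.114 -0.004] rows 0.8722485213059906 0.6133360397267366
0.05 53 (array([-0.015,  1.018,  0.017,  1.067,  0.136,  1.97 , -1.404]), np.float64(3.457639925901567e-06), np.float64(0.00014367228098503024))
xyz cm [-0.71 -0.27  5.4 ] rot [-0.    -0.202 -0.004] rows 0.8722485213059906 1.0804948644248122
-0.002 53 (array([-0.003,  0.985,  0.008,  1.23 ,  0.142,  1.841, -1.421]), np.float64(2.305104077951814e-07), np.float64(7.003898403013825e-06))
xyz cm [-1.75 -0.27 10.49] rot [-0.    -0.202 -0.004] rows 1.7026369323377604 1.0804948644248122
```

View pics/w2.png

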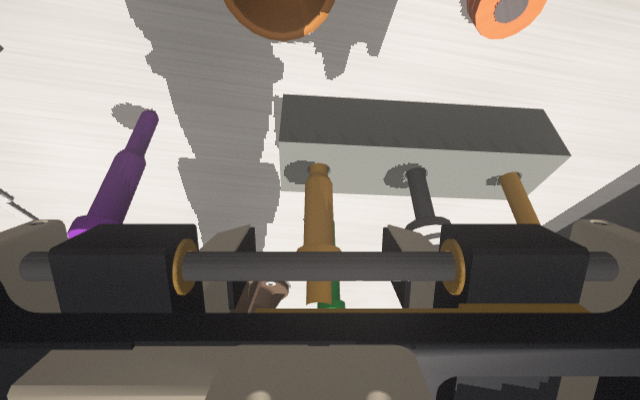

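The close view has the bulb body at column 319 against 316 predicted, about 2 mm toward the tappet. It stands between the open jaws, with the tappet clear outside them. I'll correct for that and go in.

>>> {"fn": "jog_arm", "kwargs": {
  "moves": [
    {"fingers": -0.5, "xyz": [-0.7, -0.1, 5.4], "angular": [0, -0.12, 0]},
    {"fingers": -0.5, "xyz": [-1.2, -0.1, 8], "angular": [0, -0.17, 0]},
    {"fingers": -0.5, "xyz": [-1.75, -0.1, 10.5], "angular": [0, -0.2, 0]},
    {"fingers": -0.5, "xyz": [-1.75, -0.1, 10.5], "angular": [0, -0.2, 0]},
    {"fingers": -0.5, "xyz": [-1.75, -0.1, 10.5], "angular": [0, -0.2, 0]}
  ]
}}

```text
clock: 4.82
position: [0.5293, -0.1044, 0.1107]
ee_rot: [2.734, 0.236, -1.36]
force: [-0.7, -1.1, 0.6]
width: 0.748
```

Run:
```python
from kin import *
rec(); s=arm.observe(); print(s['force'],s['width'])
jog(np.array([.5305,-.104,.112])+.002*tool(np.radians(190),np.radians(53),np.pi)[:,2],tool(np.radians(190),np.radians(53),np.pi))
c=cam('wrist'); I=imaging.get_image('wrist'); cv2.imwrite('pics/w3.png',I[:,:,::-1])
```

```text
4.825 [ 0.167  1.012 -0.336  1.207  0.311  1.9   -1.608] [ 0.5293 -0.1044  0.1107]
[-0.67151353 -1.147165    0.60269259] 0.7479122142646205
xyz cm [-0.03 -0.02  0.02] rot [ 0.    -0.002 -0.002] rows 0.006667472302572961 0.015449426099186793
```

View pics/w3.png

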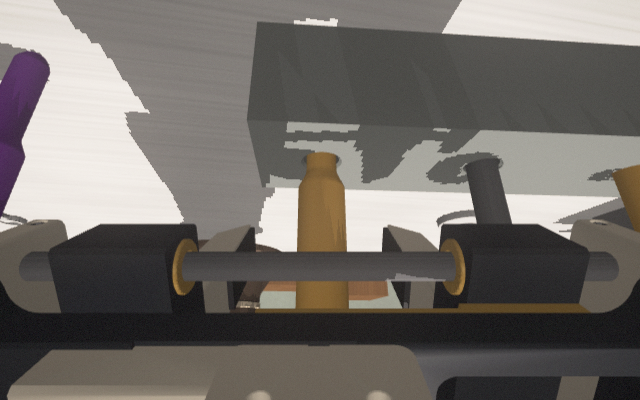

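The bulb is at column 322 and the jaw gap is centred near 319, so it is centred between the fingers. Closing now.

>>> {"fn": "jog_arm", "kwargs": {
  "moves": [
    {"fingers": 1, "xyz": [0, 0, 0], "angular": [0, 0, 0]},
    {"fingers": 1, "xyz": [0, 0, 0], "angular": [0, 0, 0]},
    {"fingers": 1, "xyz": [0, 0, 0], "angular": [0, 0, 0]},
    {"fingers": 1, "xyz": [0, 0, 0], "angular": [0, 0, 0]},
    {"fingers": 1, "xyz": [0, 0, 0], "angular": [0, 0, 0]},
    {"fingers": 1, "xyz": [0, 0, 0], "angular": [0, 0, 0]}
  ],
  "grip_force": 50
}}

```text
clock: 5.62
position: [0.5277, -0.1042, 0.1089]
ee_rot: [2.731, 0.238, -1.366]
force: [0.6, -0.3, 0.1]
width: 0.248
```

Run:
```python
from kin import *
par=fit(); s=arm.observe(); print(s['clock'],s['force'],s['width'],s['width']*92)
q=s['joints']; M=R.from_rotvec(s['ee_rot']).as_matrix()
for dz in(.03,.06,.1,.14):
    p=s['position']+[0,0,dz]; r=ik(par,p,M,q); q=r[0]; print(dz,r); jog(p,M)
```

```text
par [ 0.272 -0.    -0.036  0.558 -0.    -0.016  0.428 -0.    -0.    -0.
 -0.     0.353] res [ 0.      0.      0.      0.0001 -0.0002  0.0001 -0.0001  0.0002 -0.0001
  0.      0.      0.     -0.     -0.     -0.      0.     -0.      0.
  0.     -0.     -0.    ]
5.625 [ 0.56758631 -0.3080623   0.07349202] 0.2479591474377556 22.812241564273513
0.03 (array([ 0.167,  0.981, -0.338,  1.202,  0.304,  1.939, -1.601]), np.float64(2.872184208250753e-08), np.float64(6.87475497259569e-07))
xyz cm [-2.4  0.  -1.8] rot [0. 0. 0.] rows 0.48000000000000004 0.0
0.06 (array([ 0.14 ,  0.942, -0.282,  1.193,  0.273,  1.97 , -1.562]), np.float64(3.476599293283673e-07), np.float64(1.3725368972848306e-05))
xyz cm [-4.8   0.01 -3.6 ] rot [0. 0. 0.] rows 0.9599999999999993 0.0
0.1 (array([-0.069,  0.885,  0.144,  1.197,  0.097,  1.97 , -1.326]), np.float64(4.559702112864471e-06), np.float64(0.000178694534366241))
xyz cm [-8.    0.01 -6.  ] rot [0. 0. 0.] rows 1.5999999999999996 0.0
0.14 (array([-0.317,  0.9  ,  0.659,  1.221, -0.083,  1.97 , -1.032]), np.float64(0.0009315256464181916), np.float64(0.036489387041798695))
xyz cm [-11.2    0.02  -8.4 ] rot [0. 0. 0.] rows 2.2399999999999993 0.0
```

>>> {"fn": "jog_arm", "kwargs": {
  "moves": [
    {"fingers": 1, "xyz": [-0.8, 0, -0.6], "angular": [0, 0, 0]},
    {"fingers": 1, "xyz": [-2, 0, -1.5], "angular": [0, 0, 0]},
    {"fingers": 1, "xyz": [-3.6, 0, -2.7], "angular": [0, 0, 0]},
    {"fingers": 1, "xyz": [-5.2, 0, -3.9], "angular": [0, 0, 0]},
    {"fingers": 1, "xyz": [-5.2, 0, -3.9], "angular": [0, 0, 0]}
  ]
}}

```text
clock: 6.25
position: [0.5286, -0.1039, 0.1762]
ee_rot: [2.733, 0.237, -1.36]
force: [0.4, -0.1, -3.2]
width: 0.247
```

Run:
```python
from kin import *
rec(); par=fit(); s=arm.observe(); print(s['force'],s['width'])
c=cam('wrist'); I=imaging.get_image('wrist'); cv2.imwrite('pics/w4.png',I[:,:,::-1])
q=s['joints']
for p,az,t in(([.55,-.08,.27],185,30),([.57,0,.32],14,0),([.57,.1,.34],20,15),([.565,.2,.32],28,30),([.58,.249,.24],28,37)):
    M=tool(np.radians(az),np.radians(t),np.pi if az>90 else 0); r=ik(par,np.array(p),M,q); q=r[0]; print(p,r); jog(p,M)
```

```text
6.25 [ 0.146  0.935 -0.296  1.187  0.278  1.981 -1.568] [ 0.5286 -0.1039  0.1762]
par [ 0.272 -0.    -0.036  0.558 -0.    -0.016  0.428 -0.    -0.    -0.
 -0.     0.353] res [ 0.      0.      0.      0.0001 -0.0002  0.0001 -0.0001  0.0002 -0.0001
  0.      0.      0.     -0.     -0.     -0.      0.     -0.      0.
  0.     -0.     -0.      0.     -0.     -0.    ]
[ 0.37074222 -0.05458591 -3.23262374] 0.24671668343984074
[0.55, -0.08, 0.27] (array([ 0.208,  0.652, -0.346,  1.279,  0.191,  1.77 , -1.623]), np.float64(3.029680446764482e-07), np.float64(1.2390100080743936e-05))
xyz cm [-6.05 -1.96 -7.77] rot [0.06  0.401 0.064] rows 1.6065730357188142 2.200633375509512
[0.57, 0, 0.32] (array([ 0.244,  0.334, -0.458,  1.564,  0.152,  1.279, -1.563]), np.float64(5.410479632822448e-07), np.float64(2.7265082440557294e-05))
xyz cm [ -8.04  -9.48 -13.47] rot [-0.03   0.925 -0.066] rows 2.932606241812817 4.969032191191482
[0.57, 0.1, 0.34] (array([ 0.206,  0.196, -0.54 ,  1.727,  0.109,  0.985, -1.582]), np.float64(2.8716573918779546e-07), np.float64(1.5517786909735263e-05))
xyz cm [ -8.61 -19.33 -16.07] rot [-0.058  1.184 -0.176] rows 4.251002227367345 6.418598136425544
[0.565, 0.2, 0.32] (array([ 0.162,  0.134, -0.62 ,  1.943,  0.093,  0.568, -1.581]), np.float64(3.684474420774024e-07), np.float64(2.143876812159659e-05))
xyz cm [ -6.28 -29.27 -15.87] rot [-0.066  1.437 -0.337] rows 5.420898741871049 7.90893028416186
[0.58, 0.249, 0.24] (array([-0.264,  0.212, -0.262,  2.126,  0.367,  0.175, -1.925]), np.float64(2.13487605316795e-06), np.float64(0.00015095650264198735))
xyz cm [  1.5  -33.85 -12.92] rot [-0.046  1.557 -0.346] rows 5.802189741497072 8.546302078928958
```

View pics/w4.png

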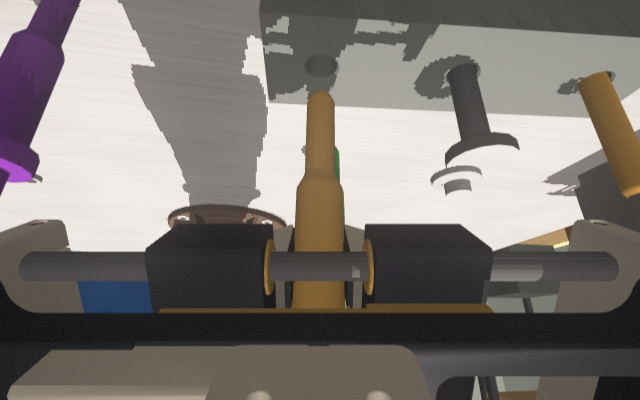

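The bulb is out: the nose tip is at (320,95) with the empty hole at (321,65) behind it, and tappet and pin are undisturbed. Next I measure the bulb in the tool frame and carry it over.

>>> {"fn": "jog_arm", "kwargs": {
  "moves": [
    {"fingers": 1, "xyz": [-4, 0, -3], "angular": [0, 0, 0]},
    {"fingers": 1, "xyz": [-6, -1, -7], "angular": [0.03, 0.18, 0.02]},
    {"fingers": 1, "xyz": [-6, -2, -8], "angular": [0.06, 0.36, 0.06]},
    {"fingers": 1, "xyz": [-7, -5, -11], "angular": [0.02, 0.54, 0]},
    {"fingers": 1, "xyz": [-8, -9.5, -13.5], "angular": [0, 0.72, -0.03]},
    {"fingers": 1, "xyz": [-8, -9.5, -13.5], "angular": [-0.03, 0.92, -0.06]},
    {"fingers": 1, "xyz": [-8.5, -15, -15], "angular": [-0.04, 1.05, -0.12]},
    {"fingers": 1, "xyz": [-8.6, -19, -16], "angular": [-0.06, 1.18, -0.18]},
    {"fingers": 1, "xyz": [-8.6, -19.3, -16], "angular": [-0.06, 1.18, -0.18]}
  ]
}}

```text
clock: 7.42
position: [0.5666, 0.1023, 0.3386]
ee_rot: [-3.021, -0.547, -0.388]
force: [0.0, -1.0, -3.5]
width: 0.247
```

Run:
```python
from kin import *
# nose in tool frame from w4
p=imaging.camera_params('wrist');K=cam('wrist')[0];H=np.array(p['hand_eye'])
d=H[:3,:3]@np.linalg.inv(K)@[320,95,1]; o=H[:3,3]; g=np.array([0,0,-.002])
from numpy.polynomial import polynomial as P
L=.095; a=d@d;b=2*d@(o-g);cc=(o-g)@(o-g)-L*L
print('disc',b*b-4*a*cc)
for s in(1,-1):
    n=o+d*(-b+s*np.sqrt(max(0,b*b-4*a*cc)))/2/a; print('nose tool',n.round(4),'angle from z',np.degrees(np.arctan2(n[0],n[2]+.002)))
rec(); par=fit(); s=arm.observe(); print(s['force'],s['width'])
q=s['joints']
for p,az,t in(([.565,.2,.32],28,30),([.58,.249,.28],28,37),([.58,.249,.24],28,37)):
    M=tool(np.radians(az),np.radians(t)); r=ik(par,np.array(p),M,q); q=r[0]; print(p,r); jog(p,M)
```

```text
disc 0.01504401840126042
nose tool [0.0785 0.0003 0.0515] angle from z 55.73991224575096
nose tool [ 0.0712 -0.0003 -0.0649] angle from z 131.44514973180878
7.425 [-0.047  0.164 -0.24   1.748  0.021  0.979 -1.502] [0.5666 0.1023 0.3386]
par [ 0.272 -0.    -0.036  0.558 -0.    -0.016  0.428 -0.    -0.    -0.
 -0.     0.353] res [ 0.      0.      0.      0.0001 -0.0002  0.0001 -0.0001  0.0002 -0.0001
  0.      0.      0.     -0.     -0.     -0.      0.     -0.      0.
  0.     -0.     -0.      0.     -0.     -0.     -0.      0.      0.    ]
[ 0.04647266 -0.98589572 -3.49155184] 0.24699591960634185
[0.565, 0.2, 0.32] (array([-0.105,  0.103, -0.324,  1.96 , -0.004,  0.561, -1.498]), np.float64(3.711359073750679e-07), np.float64(2.1167576816724165e-05))
xyz cm [ 2.69 -9.2   2.64] rot [ 0.048  0.267 -0.122] rows 1.5913589678982227 1.5927764675531502
[0.58, 0.249, 0.28] (array([-0.282,  0.155, -0.235,  2.074,  0.162,  0.273, -1.725]), np.float64(8.631723631328779e-07), np.float64(6.292344989707483e-05))
xyz cm [  4.7  -13.26   7.31] rot [ 0.055  0.389 -0.119] rows 2.5364131391932982 2.1991985865481327
[0.58, 0.249, 0.24] (array([-0.36 ,  0.204, -0.151,  2.133,  0.221,  0.165, -1.786]), np.float64(4.073054186488295e-07), np.float64(3.081299433874419e-05))
xyz cm [  3.69 -13.25  11.18] rot [ 0.055  0.389 -0.119] rows 2.8360174394509685 2.1991985865481327
```

>>> {"fn": "jog_arm", "kwargs": {
  "moves": [
    {"fingers": 1, "xyz": [1.5, -5, 1.3], "angular": [0.02, 0.13, -0.06]},
    {"fingers": 1, "xyz": [2.7, -9.2, 2.6], "angular": [0.05, 0.26, -0.12]},
    {"fingers": 1, "xyz": [4.2, -13, 6], "angular": [0.055, 0.37, -0.12]},
    {"fingers": 1, "xyz": [4.5, -13.3, 9], "angular": [0.055, 0.37, -0.12]},
    {"fingers": 1, "xyz": [3.7, -13.3, 11], "angular": [0.055, 0.37, -0.12]},
    {"fingers": 1, "xyz": [3.7, -13.3, 11], "angular": [0.055, 0.37, -0.12]}
  ]
}}

```text
clock: 8.18
position: [0.5817, 0.2448, 0.238]
ee_rot: [-2.778, -0.685, -0.888]
force: [-0.1, -0.6, -2.9]
width: 0.253
```

Run:
```python
from kin import *
rec(); s=arm.observe(); print(s['force'],s['width'],s['dq'].round(3))
a=imaging.get_image('scene')[150:350,240:460];b=imaging.get_image('top')[100:220,190:330]
cv2.imwrite('pics/e1.png',np.vstack([cv2.resize(a,(770,700),interpolation=2)[:330,:770],cv2.resize(b,(770,660),interpolation=2)[200:470]])[...,::-1])
M=tool(np.radians(28),np.radians(36)); jog(np.array([.581,.249,.24])+.002*M[:,2],M)
C=R.from_rotvec(s['ee_rot']).as_matrix(); a_=np.radians(54.5); g=s['position']-.002*C[:,2]
nd=C@[np.sin(a_),0,np.cos(a_)]; print('grasp',g,'nose dir',nd.round(3)); cs=cam('scene');ct=cam('top')
for n,X in(('nose',g+.095*nd),('mid',g),('neck',g-.07*nd)): print(n,proj(cs,X).round(1),proj(ct,X).round(1))
```

```text
8.175 [-0.293  0.215 -0.221  2.107  0.257  0.211 -1.816] [0.5817 0.2448 0.238 ]
[-0.12325201 -0.63163226 -2.88569398] 0.25266874369976416 [ 0.021 -0.035 -0.023 -0.05  -0.026  0.012  0.027]
xyz cm [-0.14 -0.39  0.28] rot [ 0.003  0.004 -0.004] rows 0.08054108618966033 0.03371734710139601
grasp [0.58068782 0.24424397 0.23963625] nose dir [ 0.885  0.465 -0.001]
nose [348.9 245.1] [239.1 133.5]
mid [357.7 217.6] [251.5 158.5]
neck [363.3 200.3] [260.8 177.2]
```

View pics/e1.png

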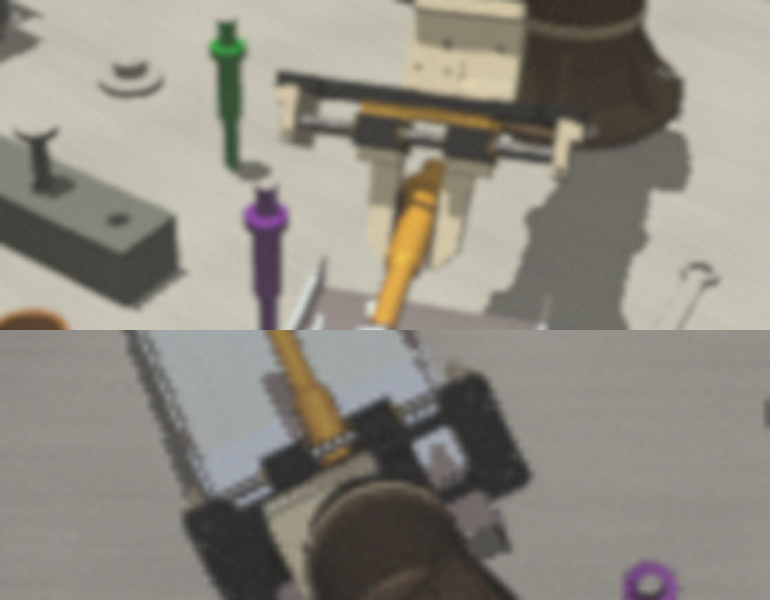

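>>> {"fn": "jog_arm", "kwargs": {
  "moves": [
    {"fingers": 1, "xyz": [-0.1, -0.4, 0.2], "angular": [0, 0, 0]},
    {"fingers": 1, "xyz": [-0.1, -0.4, 0.2], "angular": [0, 0, 0]},
    {"fingers": 1, "xyz": [-0.1, -0.4, 0.2], "angular": [0, 0, 0]}
  ]
}}

```text
clock: 8.65
position: [0.5818, 0.2501, 0.24]
ee_rot: [-2.772, -0.685, -0.899]
force: [-0.5, 0.2, -2.8]
width: 0.247
```

Run:
```python
from kin import *
rec(); s=arm.observe(); C=R.from_rotvec(s['ee_rot']).as_matrix(); print('grasp',s['position']-.002*C[:,2],'z tilt',np.degrees(np.arccos(-C[2,2])))
cs=cam('scene');ct=cam('top')
out=[]
a0=np.radians(28);o=np.array([np.cos(a0),np.sin(a0),0]);l=np.array([-o[1],o[0],0]);m=np.array([.581,.249,.14])
yy,xx=np.mgrid[-.1:.1:.0005,-.09:.1:.0005]  # rows: across, cols: along
for f,c in(('pics/top0.png',ct),('pics/scene0.png',cs)):
    X=(m[:,None,None]+o[:,None,None]*xx+l[:,None,None]*yy).reshape(3,-1)
    q=c[0]@(c[1]@X+c[2][:,None]); u=(q[:2]/q[2]).reshape(2,*xx.shape).astype(np.float32)
    r=cv2.remap(cv2.imread(f),u[0],u[1],1)
    for k in range(0,400,40): cv2.putText(r,str(round((-.1+k*.0005)*1000)),(0,k+4),0,.3,(0,0,255))
    for k in range(20,380,40): cv2.putText(r,str(round((-.09+k*.0005)*1000)),(k-5,10),0,.3,(0,0,255)); r[12:16,k]=(0,0,255)
    out.append(r)
cv2.imwrite('pics/l.png',np.hstack(out))
# gold mask now
for n,c in(('scene',cs),('top',ct)):
    I=imaging.get_image(n); cv2.imwrite(f'pics/{n}9.png',I[...,::-1])
    h=cv2.cvtColor(I,cv2.COLOR_RGB2HSV); k=cv2.inRange(h,(12,130,70),(30,255,255)); g=proj(c,s['position']).astype(int); w=np.zeros_like(k); w[g[1]-40:g[1]+45,g[0]-30:g[0]+30]=1
    ys,xs=np.nonzero(k*w); 
    for y in range(ys.min(),ys.max()+1,3): print(n,y,xs[ys==y].min() if (ys==y).any() else '',xs[ys==y].max() if (ys==y).any() else '')
```

```text
8.65 [-0.318  0.213 -0.204  2.109  0.272  0.204 -1.839] [0.5818 0.2501 0.24  ]
grasp [0.58073792 0.24955335 0.2416339 ] z tilt 35.92286033169383
scene 179 347 348
scene 182 350 372
scene 185 373 383
scene 188  
scene 191  
scene 194  
scene 197 365 367
scene 200 362 367
scene 203 359 366
scene 206 359 365
scene 209 358 365
scene 212 356 364
scene 215 355 364
scene 218 354 363
scene 221 354 362
scene 224 353 361
scene 227 353 360
scene 230 352 358
scene 233 351 356
scene 236 350 356
scene 239 350 355
scene 242 353 353
top 134 237 239
top 137 238 240
top 140 240 242
top 143 241 243
top 146 242 245
top 149 243 247
top 152 244 249
top 155 245 249
top 158
```

View pics/l.png

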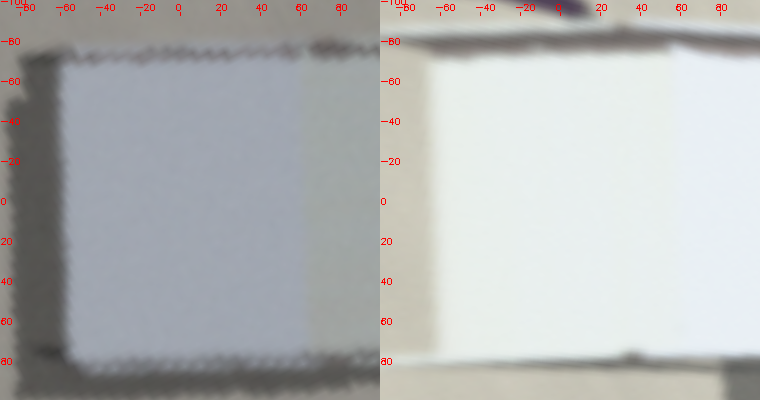

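Run:
```python
from kin import *
s=arm.observe(); C=R.from_rotvec(s['ee_rot']).as_matrix()
def pl(c,pts):
    v=cv2.fitLine(np.float32(pts),cv2.DIST_L2,0,.01,.01).ravel(); o,a=ray(c,v[2:]-30*v[:2]); _,b=ray(c,v[2:]+30*v[:2]); n=np.cross(a,b); return o,n/np.linalg.norm(n)
def cent(n,c,off,lo,hi):
    h=cv2.cvtColor(cv2.imread(f'pics/{n}9.png'),cv2.COLOR_BGR2HSV); k=cv2.inRange(h,(10,90,40),(32,255,255)); P=[]
    g=proj(c,s['position'])
    for y in range(lo,hi):
        xs=np.nonzero(k[y,int(g[0])-20:int(g[0])+20])[0]
        if len(xs)>2: P.append((xs.mean()+int(g[0])-20,y))
    print(n,P[0],P[-1],len(P)); return P
cs,ct=cam('scene'),cam('top')
o1,n1=pl(cs,cent('scene',cs,0,205,238)); o2,n2=pl(ct,cent('top',ct,0,135,156))
d=np.cross(n1,n2); d/=np.linalg.norm(d); d*=np.sign(d[0])
p=np.linalg.solve(np.array([n1,n2,d]),[n1@o1,n2@o2,d@s['position']]); print('axis pt',p.round(4),'dir',d.round(3),'yaw',np.degrees(np.arctan2(d[1],d[0])),'pitch',np.degrees(np.arcsin(d[2])))
M=tool(np.radians(26.7),np.radians(36)); jog(np.array([.5797,.2514,.24])+.002*M[:,2],M)
par=fit(); print(ik(par,np.array([.5797,.2514,.24])+.002*M[:,2],M,s['joints']))
```

```text
scene (np.float64(361.5), 205) (np.float64(353.0), 237) 33
top (np.float64(238.5), 135) (np.float64(247.5), 155) 21
axis pt [0.5836 0.252  0.2584] dir [ 0.881  0.454 -0.133] yaw 27.246646761430192 pitch -7.6539826790813645
xyz cm [-0.08 -0.22  0.12] rot [-0.011  0.002  0.015] rows 0.04160038796294938 0.0979423280392475
par [ 0.272 -0.    -0.036  0.557 -0.    -0.016  0.428 -0.    -0.    -0.
 -0.     0.353] res [-0.     -0.     -0.      0.0001 -0.0002  0.0001 -0.      0.0002 -0.0001
 -0.      0.     -0.     -0.     -0.     -0.      0.     -0.      0.
  0.     -0.     -0.      0.     -0.     -0.     -0.     -0.     -0.
 -0.      0.      0.     -0.      0.      0.    ]
(array([-0.379,  0.21 , -0.148,  2.117,  0.308,  0.197, -1.902]), np.float64(2.6543084635363013e-07), np.float64(2.1240136936703665e-05))
```

>>> {"fn": "jog_arm", "kwargs": {
  "moves": [
    {"fingers": 1, "xyz": [-0.1, -0.2, 0.1], "angular": [-0.01, 0, 0.015]},
    {"fingers": 1, "xyz": [-0.1, -0.2, 0.1], "angular": [-0.01, 0, 0.015]},
    {"fingers": 1, "xyz": [-0.1, -0.2, 0.1], "angular": [-0.01, 0, 0.015]}
  ]
}}

```text
clock: 9.12
position: [0.5806, 0.2518, 0.2382]
ee_rot: [-2.782, -0.661, -0.901]
force: [1.0, -0.6, -2.9]
width: 0.25
```

Run:
```python
from kin import *
rec(); s=arm.observe(); C=R.from_rotvec(s['ee_rot']).as_matrix(); print('grasp',s['position']-.002*C[:,2],C.round(3))
I=imaging.get_image('wrist'); cv2.imwrite('pics/w5.png',cv2.resize(I[40:290,200:440],(720,600*1),interpolation=2)[...,::-1] if 0 else cv2.resize(I[60:260,220:420],(600,600),interpolation=2)[...,::-1])
p=imaging.camera_params('wrist');K=cam('wrist')[0];H=np.linalg.inv(np.array(p['hand_eye']))
def pr(x): q=K@(H[:3,:3]@x+H[:3,3]); return (q[:2]/q[2]).round(1)
for a in(50,53,56,59):
    d=np.array([np.sin(np.radians(a)),0,np.cos(np.radians(a))]); g=np.array([0,0,-.002])
    print(a,'tip',pr(g+.095*d),'probe52 axis',pr(g+.043*d),'body60',pr(g+.035*d))
```

```text
9.125 [-0.374  0.21  -0.154  2.116  0.303  0.2   -1.897] [0.5806 0.2518 0.2382]
grasp [0.57950577 0.2512526  0.23982842] [[ 0.724  0.45   0.523]
 [ 0.364 -0.893  0.264]
 [ 0.586 -0.001 -0.81 ]]
50 tip [319.5 105.3] probe52 axis [319.6 179.8] body60 [319.7 193. ]
53 tip [319.5  99.7] probe52 axis [319.7 177.9] body60 [319.7 191.6]
56 tip [319.6  94.1] probe52 axis [319.7 176.1] body60 [319.7 190.3]
59 tip [319.6  88.7] probe52 axis [319.7 174.5] body60 [319.7 189.1]
```

View pics/w5.png

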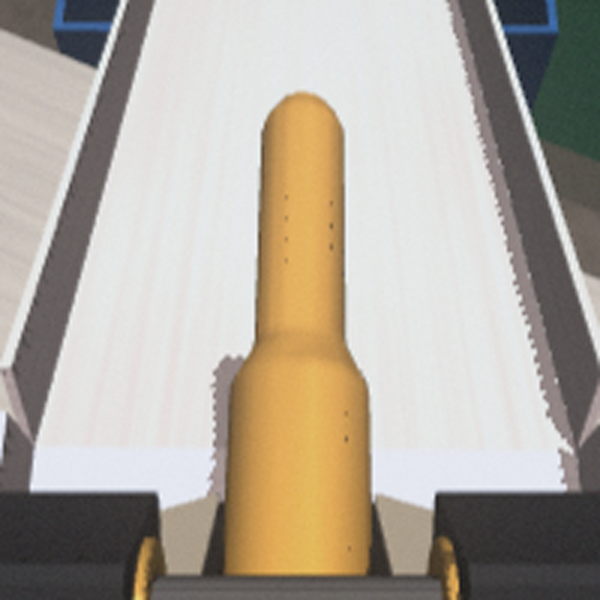

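The close view (10th picture) shows the bulb lying along the chute, centred between the sides, nose tip at about (320,91). The rows put the nose within about 2° of level and the body 2–3 mm too far down the chute. I'll make a small nudge back, let it settle, then check the state.

>>> {"fn": "jog_arm", "kwargs": {
  "moves": [
    {"fingers": 1, "xyz": [-0.2, 0, -0.1], "angular": [0, -0.01, 0]},
    {"fingers": 1, "xyz": [-0.2, 0, -0.1], "angular": [0, -0.01, 0]},
    {"fingers": 1, "xyz": [-0.2, 0, -0.1], "angular": [0, -0.01, 0]},
    {"fingers": 1, "xyz": [-0.2, 0, -0.1], "angular": [0, -0.01, 0]},
    {"fingers": 1, "xyz": [-0.2, 0, -0.1], "angular": [0, -0.01, 0]},
    {"fingers": 1, "xyz": [-0.2, 0, -0.1], "angular": [0, -0.01, 0]}
  ]
}}

```text
clock: 9.93
position: [0.5785, 0.2507, 0.2377]
ee_rot: [-2.789, -0.662, -0.887]
force: [0.2, -0.8, -2.8]
width: 0.25
```

Run:
```python
from kin import *
rec(); s=arm.observe(); C=R.from_rotvec(s['ee_rot']).as_matrix(); g=s['position']-.002*C[:,2]
a=np.radians(55);d=C@[np.sin(a),0,np.cos(a)]; m=g+.0025*d
print('mid est',m.round(4),'nose yaw',np.degrees(np.arctan2(d[1],d[0])),'pitch',np.degrees(np.arcsin(d[2])),s['width'],s['force'],abs(s['dq']).max())
cv2.imwrite('pics/f.png',cv2.resize(imaging.get_image('scene')[150:300,200:460],(780,450),interpolation=2)[...,::-1])
```

```text
9.925 [-0.364  0.21  -0.165  2.112  0.294  0.215 -1.887] [0.5785 0.2507 0.2377]
mid est [0.5797 0.2513 0.2393] nose yaw 26.716936987064635 pitch 0.3090122071115895 0.2501728211950958 [ 0.24274385 -0.75137237 -2.82434442] 0.0014167075057538484
```

View pics/f.png

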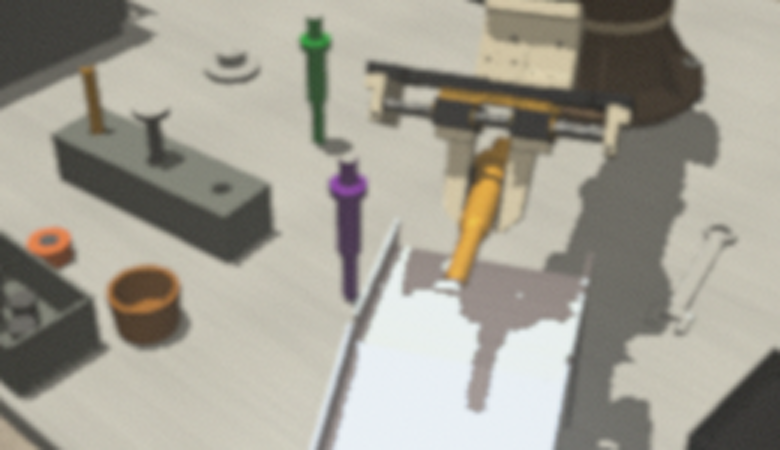

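The bulb is held level above the landing, nose at crop (455,278), clear of the chute. All the other parts stand where they were and the arm is still. Handing in.

```bash
python3 -c "
from cell import job; print(job.sign_off())"
```

```text
the job is handed in; nothing more can be done
None
```

I drew the brass bulb out of the rack hole nearest the chute, turned it level with its nose pointing down the chute, and handed the job in at about 10 s with the gripper still holding it there.

**Last checks:**
- **Position:** I estimate the middle of the body at (0.580, 0.251, 0.239). That is within about 1 mm of my measured landing centre and 99 mm above its floor. The landing centre itself is only good to about 3 mm.
- **Direction:** the nose heading is 26.7°, the same as the chute's. I estimate it within 1–2° of level.
- **Hold:** the arm was still, the jaws were about 23 mm apart on the 24 mm body, and the force reading was about 2.8 N, which matches the bulb's weight.
- **Surroundings:** the last scene picture shows the bulb clear of the chute, and the tappet, pin, green and purple bulbs and other parts in that view are where they were.

**What failed or disagreed:**
- My first approach, tilting the gripper outward, ran into joint limits short of the rack. I backed off and gripped from the far side instead.
- A check of level by fitting lines in the scene and top views gave 7.7° nose down and the bulb 18 mm too high. I set it aside because those two views are poorly placed for that measurement. The close wrist view and the tool pose agree on near level.

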